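# Load the two roller mixers with sample tubes

### The arm

A 6-joint arm with a two-finger parallel gripper is mounted at the origin on the work surface. World frame = base frame: x ahead of the robot, y to its left, z up, the work surface at z = 0. Lengths are in mm, angles in rad, forces in N, time in s.
With the tool pointing down it reaches from about 300 to 775 mm from the base axis. Payload 14.6 kg.
Tool frame: the origin (TCP) lies between the finger pads; the fingertips stand 19 mm ahead of it and the grasp point (between the pads) is the TCP; x points along the fingers, y is the direction in which the jaws open and shut, and the axes are right-handed (so a half turn about x gives the same grasp; the last joint's range is limited). The gripper opens to 94 mm and grips with 3 to 60 N. Pads are 16 mm wide; open, the fingers measure 119 mm over their backs; the gripper's body (75 mm by 177 mm) begins 78 mm behind the grasp point.
Start: joints at [1.054, 0.3, 1.521, -0, 1.321, -0.067], TCP at [239.128, 495.285, 224.446] pointing down, gripper open.
Joint ranges: [-3.03, 3.03], [-0.79, 2.21], [0.23, 2.52], [-1.04, 4.18], [0, 3.07], [-2.55, 2.55]. Speed limits (rad/s): [2.22, 2.22, 2.57, 3.14, 3.14, 3.14].

### API

Orientations are given as [roll, pitch, yaw] about the fixed x, y, z axes, in that order (R = Rz(yaw) Ry(pitch) Rx(roll)).
In Python, from cell import manip gives the robot as it stands.
- The arm moves only by the tool jog_arm, never from a script. Its argument "series" is one flat list of numbers, 7 for each row, row after row: the turn, a rotation vector about the world's x, y, z in rad, then the shift along the world's x, y, z in m, then the opening, from -1 (shut) to 1 (fully open). A call has 1 to 20 rows; each row is the pose to reach, as a shift and turn from the pose commanded when the call began; what a row does not reach only later rows make up. A row lasts 1/8 s, in which the tool goes at most 62.5 mm and 10.7 degrees, less where a joint would pass 70% of its speed; a pose out of reach is approached as far as the arm can. A call with a gripper value outside its range is refused whole. The fingers move at their own pace and stop on an object; "squeeze" is the grip in N (left out, the last holds). Time passes only in rows, so rows that repeat a pose let the fingers close. It gives the time, the measured TCP pose, the force and the opening at its end, in the units of the state.
- manip.read_state(): the state, without advancing time (a new reading comes with each control period).
- manip.camera(name): name is "scene" or "top" or "wrist"; returns a dict with "color" (480x640x3 uint8, blue, green, red), "range_z" (480x640 float32, mm along the optical axis (not along the pixel's ray), 0 where there is no reading), "fx", "fy", "cx", "cy" (pixels), "pose" (4x4, takes a point from camera to world coordinates); the wrist camera has in their place "mount" (4x4, takes a point from camera to tool coordinates, whose origin is the TCP and whose axes are the tool frame's). Camera axes: x right, y down, z forward; pixel columns grow to the right and rows downward; lengths in mm; the calibration is good to about 2 mm. A picture is of the moment at which its call begins: read the wrist's pose just before it.
- manip.sign_off(): hands the job in, once; it reports no verdict.
The state is a dict: "clock": time; "joints": joint angles; "qd": joint speeds; "effort": joint torques, N m; "eef_pos": TCP position; "eef_rot": TCP orientation; "wrist_force": force on the tool from outside, world axes, zero at the start; "moment": the same for the moment, N m; "finger_gap": finger opening in mm.
Only numpy, scipy, OpenCV 4.12 (cv2) and the standard library are available. Lean on these libraries where they do the work, as an engineer would, in place of code of your own. Each camera call takes 0.05 s, during which the arm holds its last target.

### The job

Load the two roller mixers with the five sample tubes from the cradle: the two large tubes go on the mixer with the wide roller spacing, the three slim tubes on the mixer with the close spacing, one tube in each gap, lying along the rollers and centred over both rows of tyres. Set each tube down rather than dropping it, and leave all of them lying still, with the bottle and the beaker where they are.

Things in the scene. Friction and masses are not known exactly. Their poses are not given: they have to be found in the camera images.
- large_a_c (a point): large capped sample tube, off-white, slate-grey screw cap, lying level: 34 mm diameter, 116 mm long over all (of which the cap, 38 mm diameter, takes the last 14 mm at its +x end; rounded closed end at -x), about 85 g. Point: its centre, half-way along its axis. x is its long axis; it may be turned about it by any angle.
- large_b_c (a point): large capped sample tube, off-white, slate-grey screw cap, lying level: 34 mm diameter, 116 mm long over all (of which the cap, 38 mm diameter, takes the last 14 mm at its +x end; rounded closed end at -x), about 85 g. Point: its centre, half-way along its axis. x is its long axis; it may be turned about it by any angle.
- slim_a_c (a point): slim capped sample tube, off-white, slate-grey screw cap, lying level: 17 mm diameter, 116 mm long over all (of which the cap, 21 mm diameter, takes the last 14 mm at its +x end; rounded closed end at -x), about 24 g. Point: its centre, half-way along its axis. x is its long axis; it may be turned about it by any angle.
- slim_b_c (a point): slim capped sample tube, off-white, slate-grey screw cap, lying level: 17 mm diameter, 116 mm long over all (of which the cap, 21 mm diameter, takes the last 14 mm at its +x end; rounded closed end at -x), about 24 g. Point: its centre, half-way along its axis. x is its long axis; it may be turned about it by any angle.
- slim_c_c (a point): slim capped sample tube, off-white, slate-grey screw cap, lying level: 17 mm diameter, 116 mm long over all (of which the cap, 21 mm diameter, takes the last 14 mm at its +x end; rounded closed end at -x), about 24 g. Point: its centre, half-way along its axis. x is its long axis; it may be turned about it by any angle.
- mixer_wide: Fixed roller mixer, off. Origin: on the bench under the middle of the bed; x along the rollers, z up. 3 free-turning 10 mm shafts at y = -64, 0, 64 mm, axes 77 mm up, each with two rubber tyres, 44 mm diameter, 10 mm wide, at x = -28 and +28. Seated large tube: axis along x (either way round), centre at x = 0, y = -32 or 32, 99.3 mm up. Fingertips fit between the tyre rows down to 84 mm up. End walls at x = -100 and +120, 94 mm high.
- mixer_close: Fixed roller mixer, off. Origin: on the bench under the middle of the bed; x along the rollers, z up. 4 free-turning 10 mm shafts at y = -75, -25, 25, 75 mm, axes 77 mm up, each with two rubber tyres, 44 mm diameter, 10 mm wide, at x = -28 and +28. Seated slim tube: axis along x (either way round), centre at x = 0, y = -50, 0 or 50, 94.5 mm up. Fingertips fit between the tyre rows down to 84 mm up. End walls at x = -100 and +120, 94 mm high.
- cradle: Fixed cradle holding the tubes at the start: two upright notched blue-grey bars, 8 mm thick, 64 mm high, along y at x = -28 and +28 mm (45 mm free between them for fingers), on a dark plate 10 mm thick. V notches at y = -120, -60, 0, 60, 120, any tube in any notch, along x; axis of a large tube 74 mm, of a slim one 62 mm above the bench. Origin: on the bench under the middle.
- bottle_c (a point): bystander: clear reagent bottle with orange screw cap, standing on the bench beyond the work, 70 mm diameter, 118 mm high. Point: its centre, 59 mm up.
- beaker_c (a point): bystander: clear glass beaker, standing on the bench beyond the work, 66 mm diameter, 85 mm high. Point: its centre, half-way up.

How it is judged:
By the outcome, as a careful person would: the job done as asked, in the order asked, and still so for the second after the job is handed in, with the robot touching nothing.
It also fails if it takes over 125 s, if anything falls off the work surface, if the arm or the gripper's body presses on something with over 40 N, if the wrist force passes 120 N, or if a joint passes its speed limit or range.

## Working session

There is one attempt and no reset: what is moved stays moved. The work goes in short steps, Python scripts to look and compute and a tool call to move; the robot and the scene stay as the last step left them, time stands still between calls to the robot, and variables do not carry over. Pictures are saved under pics/ and viewed, and the job is handed in when it is done.

Besides the shell and the picture viewer there is one more tool, called as name(argument=value, ...) on one line, values as JSON. jog_arm: Moves the arm, as the interface text tells. Its arguments: {"type":"object","properties":{"series":{"type":"array","items":{"type":"number"}},"squeeze":{"type":"number"}},"required":["series"]}

```bash
mkdir -p pics; ls
python3 - <<'E'
from cell import manip
import cv2,numpy as np
s=manip.read_state();print(s)
for n in ["scene","top"]:
    c=manip.camera(n);cv2.imwrite(f"pics/{n}0.png",c["color"]);np.savez(f"{n}0.npz",**c)
    print(n,c["fx"],c["cx"],c["cy"],c["pose"].round(3).tolist())
E
```

```text
pics
{'clock': 0.0, 'joints': array([ 1.05438525e+00,  3.00468463e-01,  1.52159838e+00, -5.57996601e-07,
        1.32067434e+00, -6.66013991e-02]), 'qd': array([ 0.0016381 , -0.00059201,  0.00023285,  0.0013347 , -0.0008836 ,
       -0.00085814]), 'effort': array([-1.12049293e-03, -5.31815064e+01, -3.52725792e+01,  7.07434723e-02,
        2.44842202e-02, -1.25744891e-04]), 'eef_pos': array([239.02062406, 495.07910001, 223.88043969]), 'eef_rot': array([-1.63692715,  1.56964779, -2.08673668]), 'wrist_force': array([ 0.292829  ,  0.64194217, -0.51800384]), 'moment': array([-0.02852472, -0.00053437, -0.0179122 ]), 'finger_gap': 93.9884916452905}
scene 484.4317252320075 322.21699996311605 249.2052520814279 [[0.577, 0.574, -0.582, 1310.075], [0.817, -0.388, 0.427, -517.968], [0.019, -0.721, -0.692, 899.251], [0.0, 0.0, 0.0, 1.0]]
top 544.7614005687622 305.2856046876799 244.03915449180047 [[-0.014, -0.995, 0.099, 499.286], [-1.0, 0.012, -0.018, 11.925], [0.017, -0.099, -0.995, 1287.393], [0.0, 0.0, 0.0, 1.0]]
```

View pics/top0.png

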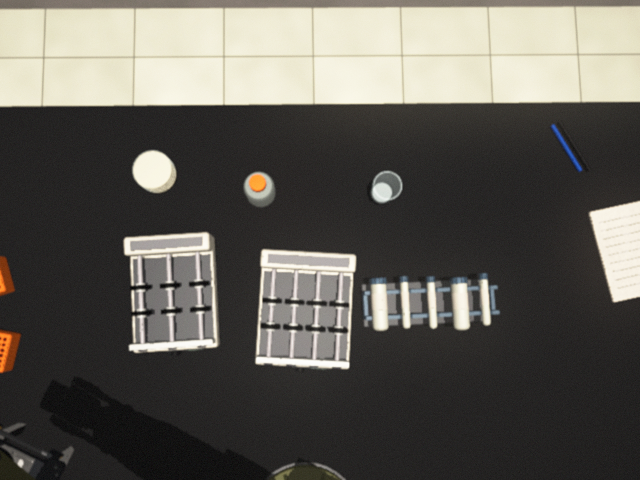

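View pics/scene0.png

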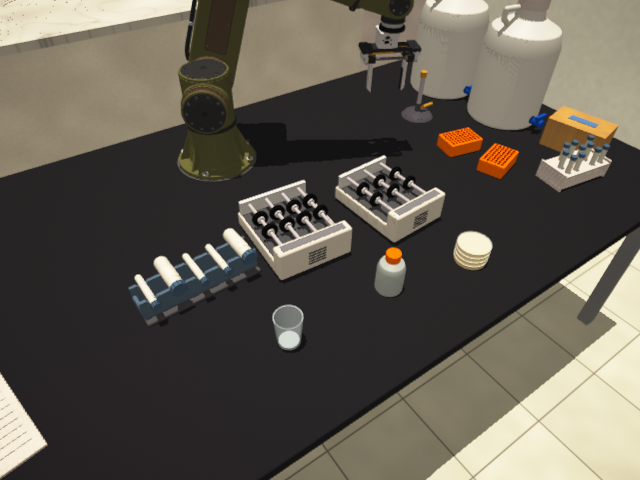

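Run:
```python
import cv2,numpy as np
im=cv2.imread("pics/top0.png")
cv2.imwrite("pics/cA.png",cv2.resize(im[225:375,115:225],None,fx=4,fy=4,interpolation=cv2.INTER_CUBIC)[:600])
cv2.imwrite("pics/cB.png",cv2.resize(im[240:380,245:365],None,fx=4,fy=4,interpolation=cv2.INTER_CUBIC))
cv2.imwrite("pics/cC.png",cv2.resize(im[260:345,355:510],None,fx=5,fy=5,interpolation=cv2.INTER_CUBIC))
```

```text
(no output)
```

View pics/cA.png

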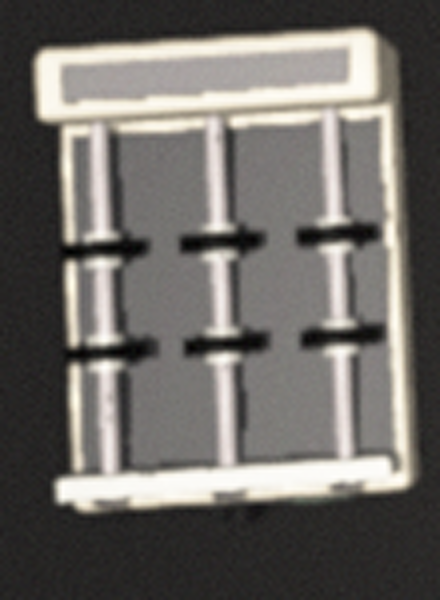

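View pics/cB.png

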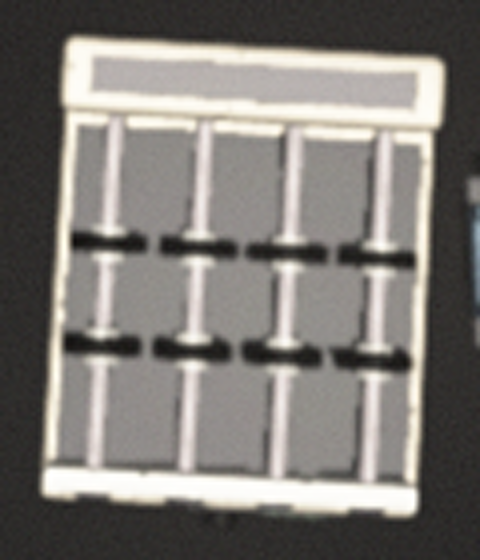

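View pics/cC.png

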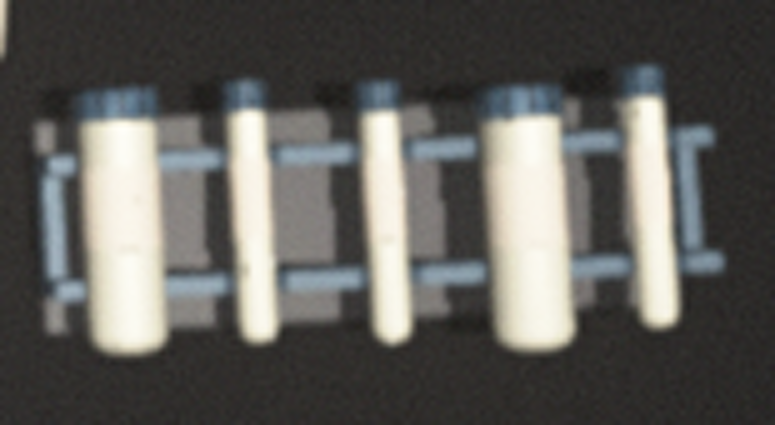

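```bash
cat > h.py <<'E'
import numpy as np
def load(n):
    return dict(np.load(n,allow_pickle=True))
def px2w(c,u,v,z):
    d=np.array([(u-c["cx"])/c["fx"],(v-c["cy"])/c["fy"],1.0]); R=c["pose"][:3,:3]; t=c["pose"][:3,3]
    r=R@d; return t+r*(z-t[2])/r[2]
def fit(model,pts):
    m=np.array(model,float);p=np.array(pts)[:,:2]; mc=m.mean(0);pc=p.mean(0);a=m-mc;b=p-pc
    th=np.arctan2((a[:,0]*b[:,1]-a[:,1]*b[:,0]).sum(),(a*b).sum())
    R=np.array([[np.cos(th),-np.sin(th)],[np.sin(th),np.cos(th)]]); o=pc-R@mc
    return o,th,(p-(m@R.T+o))
E
python3 - <<'E'
from h import *
c=load("top0.npz")
f=lambda u,v,s,x,y:((u+.5)/s-.5+x,(v+.5)/s-.5+y)
A=[(105,248),(222,241),(337,235),(110,351),(226,344),(342,336)]
P=[px2w(c,*f(u,v,4,115,225),95) for u,v in A]
m=[(x,y) for x in(28,-28) for y in(64,0,-64)]
print("wide",fit(m,P))
B=[(109,242),(198,247),(287,252),(376,258),(102,345),(192,350),(281,355),(371,359)]
P=[px2w(c,*f(u,v,4,245,240),95) for u,v in B]
m=[(x,y) for x in(28,-28) for y in(75,25,-25,-75)]
print("close",fit(m,P))
for n,a,b,z in [("L1",(118,88),(129,354),74),("S1",(246,82),(259,345),62),("S2",(379,82),(393,345),62),("L2",(520,85),(535,352),74),("S3",(643,67),(659,328),62)]:
    p=px2w(c,*f(*a,5,355,260),z);q=px2w(c,*f(*b,5,355,260),z)
    d=p-q;print(n,((p+q)/2).round(1),np.hypot(*d[:2]).round(1),np.arctan2(d[1],d[0]).round(3))
    u,v=f((a[0]+b[0])/2,(a[1]+b[1])/2,5,355,260); r=c["range_z"][int(round(v))-2:int(round(v))+3,int(round(u))-1:int(round(u))+2]; 
    d=np.array([(u-c["cx"])/c["fx"],(v-c["cy"])/c["fy"],1])*np.median(r); print((c["pose"][:3,:3]@d+c["pose"][:3,3]).round(1))
# bars
bars=[(50,165),(205,160),(315,154),(440,149),(590,141),(700,134),(65,292),(200,286),(320,279),(450,272),(600,264),(715,262)]
for b in bars: print(px2w(c,*f(*b,5,355,260),64).round(1))
E
```

```text
wide (array([504.08403056, 284.1177397 ]), np.float64(0.0483690739598452), array([[ 0.01764803, -0.81442718],
       [-0.15044833, -0.11879183],
       [-0.8398065 ,  1.50536601],
       [ 0.38339448, -1.6616197 ],
       [ 0.1425056 , -0.14155927],
       [ 0.44670674,  1.23103198]]))
close (array([462.97870093,  -5.99060563]), np.float64(-0.0706646167125782), array([[-0.42029129, -2.27378941],
       [-0.28098908, -0.7542364 ],
       [-0.1448009 ,  0.72091037],
       [-0.55298191,  2.16249857],
       [ 0.03216819, -1.99657727],
       [ 0.15391447, -0.79024446],
       [ 0.28063151,  0.91284587],
       [ 0.93234901,  2.01859272]]))
L1 [ 484.5 -172.6   74. ] 117.4 0.014
[ 484.4 -170.2   89.8]
S1 [ 486.9 -232.6   62. ] 117.4 0.018
[ 486.7 -230.9   70.7]
S2 [ 486.  -292.7   62. ] 117.5 0.017
[ 485.8 -290.6   70.8]
L2 [ 483.1 -352.9   74. ] 118.2 0.014
[ 483.  -348.1   90. ]
S3 [ 491.5 -412.8   62. ] 116.9 0.015
[ 491.2 -410.7   68. ]
[ 509.5 -141.8   64. ]
[ 510.8 -211.6   64. ]
[ 512.8 -261.2   64. ]
[ 514.2 -317.7   64. ]
[ 516.9 -385.6   64. ]
[ 519.4 -435.6   64. ]
[ 453.  -147.1   64. ]
[ 454.8 -207.6   64. ]
[ 457.1 -261.5   64. ]
[ 459.3 -320.    64. ]
[ 461.9 -387.7   64. ]
[ 462.  -439.6   64. ]
```

Run:
```python
from cell import manip
import numpy as np
from scipy.spatial.transform import Rotation as R
s=manip.read_state();r=R.from_euler('xyz',s["eef_rot"]).as_matrix();print(r.round(3))
w=manip.camera("wrist");print({k:(v if np.ndim(v)<2 else v.shape) for k,v in w.items()},w["mount"].round(3).tolist())
```

```text
[[-0.001  0.435  0.901]
 [-0.001  0.901 -0.435]
 [-1.    -0.001 -0.   ]]
{'color': (480, 640, 3), 'range_z': (480, 640), 'fx': 385.09828053273947, 'fy': 385.09828053273947, 'cx': 333.401962132517, 'cy': 238.26693995620028, 'mount': (4, 4)} [[-0.001, -0.274, 0.962, -160.481], [1.0, -0.0, 0.001, -0.712], [0.0, 0.962, 0.274, -80.04], [0.0, 0.0, 0.0, 1.0]]
```

jog_arm(series=[0, 0, 0.5, 0.25, -0.21, 0.026, 0.1, 0, 0, 0.5, 0.25, -0.21, 0.026, 0.1, 0, 0, 0.5, 0.25, -0.21, 0.026, 0.1, 0, 0, 0.5, 0.25, -0.21, 0.026, 0.1, 0, 0, 0.5, 0.25, -0.21, 0.026, 0.1, 0, 0, 0.5, 0.25, -0.21, 0.026, 0.1, 0, 0, 0.5, 0.25, -0.21, 0.026, 0.1, 0, 0, 0.5, 0.25, -0.21, 0.026, 0.1, 0, 0, 0.5, 0.25, -0.21, 0.026, 0.1, 0, 0, 0.5, 0.25, -0.21, 0.026, 0.1])

```text
clock: 1.4
eef_pos: [488.6, 285.9, 250.5]
eef_rot: [0.889, 1.571, 0.941]
wrist_force: [-0.6, 0.7, 0.0]
finger_gap: 52.1
```

```bash
cat > shot.py <<'E'
import sys,cv2,numpy as np
from cell import manip
from scipy.spatial.transform import Rotation as R
n=sys.argv[1]
s=manip.read_state()
c=manip.camera("wrist")
T=np.eye(4);T[:3,:3]=R.from_euler('xyz',s["eef_rot"]).as_matrix();T[:3,3]=s["eef_pos"]
m=c.pop("mount");c["pose"]=T@m
np.savez(n+".npz",**c);cv2.imwrite(f"pics/{n}.png",c["color"])
print(s["clock"],s["eef_pos"].round(1),s["eef_rot"].round(3),s["joints"].round(2),s["finger_gap"].round(1),s["wrist_force"].round(1),"tooly",np.arctan2(T[1,1],T[0,1]).round(4))
E
python3 shot.py w1
```

```text
Traceback (most recent call last):
  File "shot.py", line 10, in <module>
    print(s["clock"],s["eef_pos"].round(1),s["eef_rot"].round(3),s["joints"].round(2),s["finger_gap"].round(1),s["wrist_force"].round(1),"tooly",np.arctan2(T[1,1],T[0,1]).round(4))
                                                                                      ^^^^^^^^^^^^^^^^^^^^^
AttributeError: 'float' object has no attribute 'round'
```

View pics/w1.png

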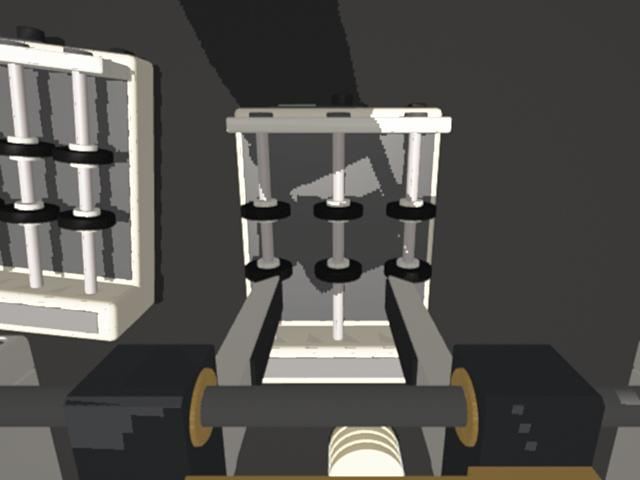

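```bash
sed -i 's/s\["finger_gap"\].round(1)/round(float(s["finger_gap"]),1)/' shot.py; python3 shot.py w1
python3 - <<'E'
import cv2
im=cv2.imread("pics/w1.png")
cv2.imwrite("pics/w1c.png",cv2.resize(im[180:290,220:450],None,fx=3.4,fy=3.4,interpolation=cv2.INTER_CUBIC))
E
```

```text
1.45 [488.7 285.8 250.5] [0.344 1.571 0.395] [ 0.46  0.32  1.44 -0.    1.39 -1.16] 51.7 [-0.4 -0.3  0. ] tooly 1.6219
```

View pics/w1c.png

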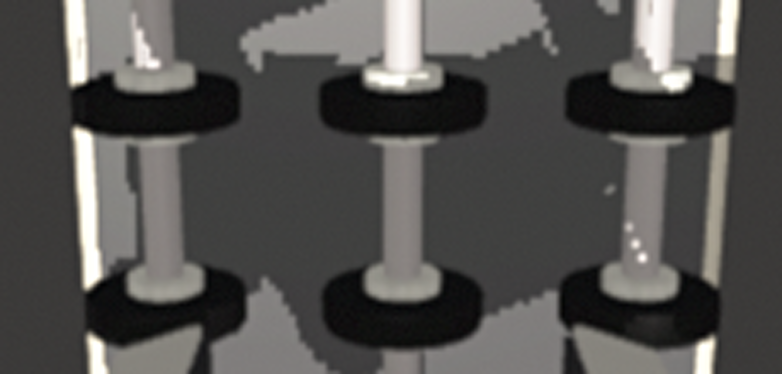

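```bash
cat > tyre.py <<'E'
import cv2,numpy as np
from scipy.optimize import minimize
from h import *
def proj(c,P):
    q=(np.asarray(P)-c["pose"][:3,3])@c["pose"][:3,:3]
    return np.c_[c["fx"]*q[:,0]/q[:,2]+c["cx"],c["fy"]*q[:,1]/q[:,2]+c["cy"]]
a=np.linspace(0,2*np.pi,40)
def polys(c,p,ys,xs=(-28,28)):
    x,y,th=p;out=[]
    Rz=np.array([[np.cos(th),-np.sin(th),0],[np.sin(th),np.cos(th),0],[0,0,1]])
    for tx in xs:
        for ty in ys:
            pts=np.vstack([np.c_[np.full(40,tx+d),ty+22*np.cos(a),77+22*np.sin(a)] for d in(-5,5)])
            out.append(cv2.convexHull(proj(c,pts@Rz.T+[x,y,0]).astype(np.float32)))
    return out
def fitmix(c,p0,ys,name,thr=35,up=4):
    im=c["color"].max(2)
    big=cv2.resize(im,None,fx=up,fy=up,interpolation=cv2.INTER_CUBIC)
    m=(big<thr).astype(np.uint8)
    reg=np.zeros_like(m)
    for q in polys(c,p0,ys): cv2.fillConvexPoly(reg,np.int32((q+.5)*up),1)
    reg=cv2.dilate(reg,np.ones((15,15),np.uint8)); m&=reg
    def cost(d):
        r=np.zeros_like(m)
        for q in polys(c,p0+d*[1,1,.01],ys): cv2.fillConvexPoly(r,np.int32(np.round(((q+.5)*up-.5)*16)),1,shift=4)
        return -(r&m).sum()/max(1,(r|m).sum())
    p0=np.array(p0,float);best=None
    for k in range(3):
        s=minimize(cost,best.x if best is not None else np.zeros(3),method="Nelder-Mead",options=dict(initial_simplex=(best.x if best is not None else np.zeros(3))+np.array([[0,0,0],[3,0,0],[0,3,0],[0,0,2]])))
        best=s
    p=p0+best.x*[1,1,.01];o=cv2.resize(c["color"],None,fx=3,fy=3,interpolation=cv2.INTER_CUBIC)
    P=polys(c,p,ys)
    for q in P: cv2.polylines(o,[np.int32((q+.5)*3-.5)],True,(0,255,0),1)
    al=np.vstack(P)[:,0]*3;lo=np.maximum(al.min(0).astype(int)-40,0);hi=al.max(0).astype(int)+40
    o=o[lo[1]:hi[1],lo[0]:hi[0]];k=min(1,780/o.shape[1],580/o.shape[0])
    cv2.imwrite(f"pics/{name}.png",cv2.resize(o,None,fx=k,fy=k))
    print(name,p.round(4),best.fun)
    return p
W=(-64,0,64);C=(-75,-25,25,75)
E
python3 - <<'E'
from tyre import *
t=load("top0.npz");w=load("w1.npz")
fitmix(t,np.array([504,284,.048]),W,"fW_top");fitmix(t,np.array([463,-6,-.07]),C,"fC_top")
fitmix(w,np.array([504,284,.048]),W,"fW_w",thr=30)
E
```

```text
fW_top [5.203333e+02 2.673333e+02 1.036000e-01] 0.0
fC_top [ 4.499167e+02  4.416700e+00 -5.060000e-02] 0.0
fW_w [ 5.346049e+02  2.594815e+02 -2.520000e-02] 0.0tyre.py:26: RuntimeWarning: overflow encountered in scalar negative
  return -(r&m).sum()/max(1,(r|m).sum())
```

View pics/fW_w.png

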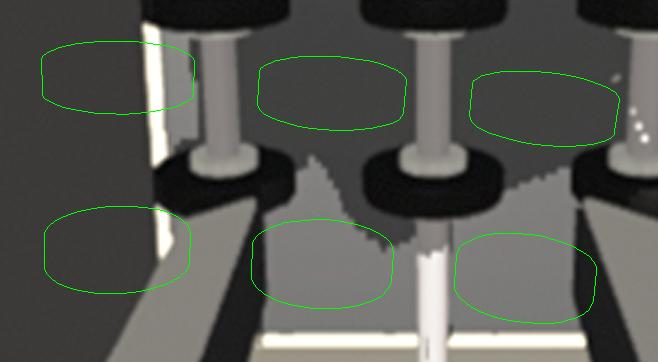

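View pics/fW_top.png

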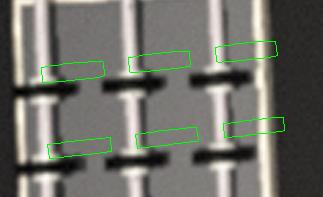

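```bash
sed -i 's/return -(r&m).sum()/return -float((r\&m).sum())/; s/max(1,(r|m).sum())/max(1.0,float((r|m).sum()))/' tyre.py
python3 - <<'E'
from tyre import *
t=load("top0.npz");w=load("w1.npz")
fitmix(t,np.array([504,284,.048]),W,"fW_top",thr=45);fitmix(t,np.array([463,-6,-.07]),C,"fC_top",thr=45)
fitmix(w,np.array([504,284,.048]),W,"fW_w",thr=30)
E
```

```text
fW_top [5.041460e+02 2.881337e+02 5.510000e-02] -0.5336248785228377
fC_top [ 4.643633e+02 -7.194600e+00 -6.920000e-02] -0.36287884374308677
fW_w [5.041504e+02 2.903058e+02 4.730000e-02] -0.5388895489287553
```

View pics/fW_w.png

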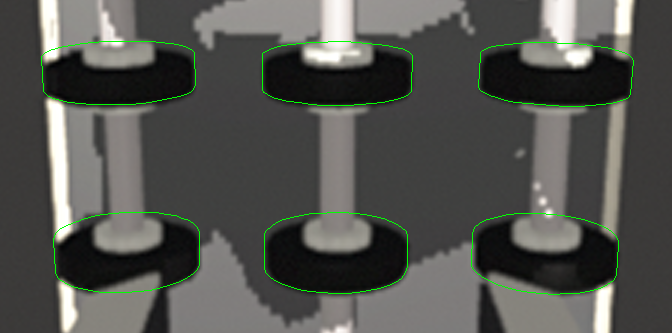

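View pics/fW_top.png

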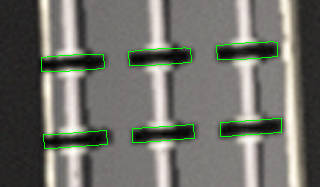

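jog_arm(series=[0, 0, -0.12, -0.04, -0.29, 0, 0.1, 0, 0, -0.12, -0.04, -0.29, 0, 0.1, 0, 0, -0.12, -0.04, -0.29, 0, 0.1, 0, 0, -0.12, -0.04, -0.29, 0, 0.1, 0, 0, -0.12, -0.04, -0.29, 0, 0.1, 0, 0, -0.12, -0.04, -0.29, 0, 0.1, 0, 0, -0.12, -0.04, -0.29, 0, 0.1, 0, 0, -0.12, -0.04, -0.29, 0, 0.1])

```text
clock: 2.5
eef_pos: [449.3, -3.7, 250.4]
eef_rot: [2.326, 1.571, 2.258]
wrist_force: [-0.0, 0.3, 0.7]
finger_gap: 51.8
```

```bash
python3 shot.py w2;python3 - <<'E'
from tyre import *
w=load("w2.npz")
fitmix(w,np.array([464,-7,-.07]),C,"fC_w",thr=30)
E
```

```text
2.5 [449.3  -3.7 250.4] [2.326 1.571 2.258] [-0.09  0.05  1.75  0.    1.34 -1.59] 51.8 [-0.   0.3  0.7] tooly 1.5025
fC_w [ 4.628053e+02 -5.986200e+00 -7.050000e-02] -0.6286764705882353
```

View pics/fC_w.png

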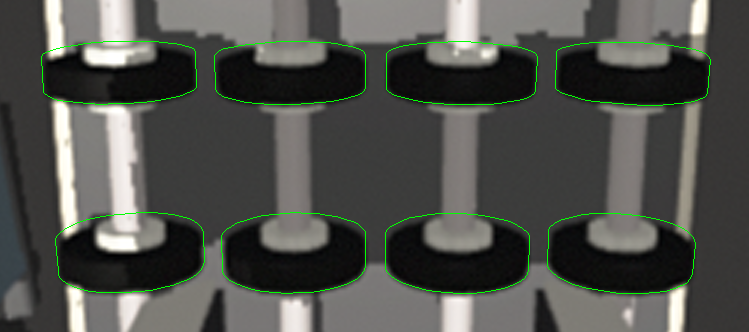

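jog_arm(series=[0, 0, 0.1, 0.03, -0.286, 0, 0.1, 0, 0, 0.1, 0.03, -0.286, 0, 0.1, 0, 0, 0.1, 0.03, -0.286, 0, 0.1, 0, 0, 0.1, 0.03, -0.286, 0, 0.1, 0, 0, 0.1, 0.03, -0.286, 0, 0.1, 0, 0, 0.1, 0.03, -0.286, 0, 0.1, 0, 0, 0.1, 0.03, -0.286, 0, 0.1, 0, 0, 0.1, 0.03, -0.286, 0, 0.1])

```text
clock: 3.55
eef_pos: [479.4, -289.5, 250.7]
eef_rot: [-0.297, 1.571, -0.266]
wrist_force: [0.1, 0.2, 0.1]
finger_gap: 51.3
```

```bash
python3 shot.py w3
```

```text
3.55 [ 479.4 -289.5  250.7] [-0.297  1.571 -0.266] [-0.61  0.3   1.45  0.    1.38 -2.21] 51.3 [0.1 0.2 0.1] tooly 1.6026
```

View pics/w3.png

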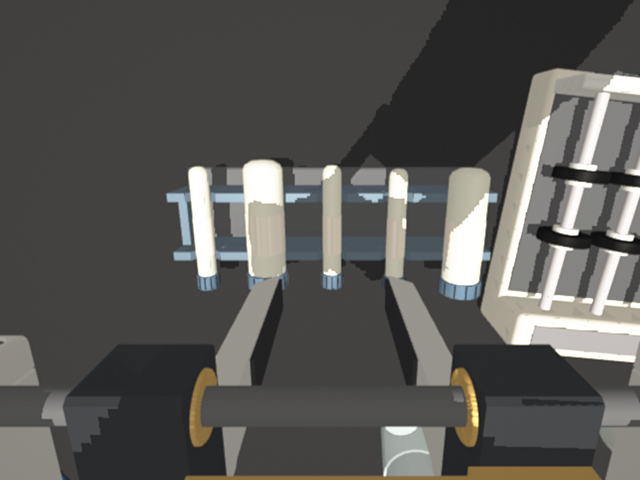

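Run:
```python
import cv2
im=cv2.imread("pics/w3.png")
cv2.imwrite("pics/w3a.png",cv2.resize(im[150:310,160:355],None,fx=3.7,fy=3.7,interpolation=cv2.INTER_CUBIC)[:600])
cv2.imwrite("pics/w3b.png",cv2.resize(im[150:310,310:505],None,fx=3.7,fy=3.7,interpolation=cv2.INTER_CUBIC)[:600])
```

```text
(no output)
```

View pics/w3a.png

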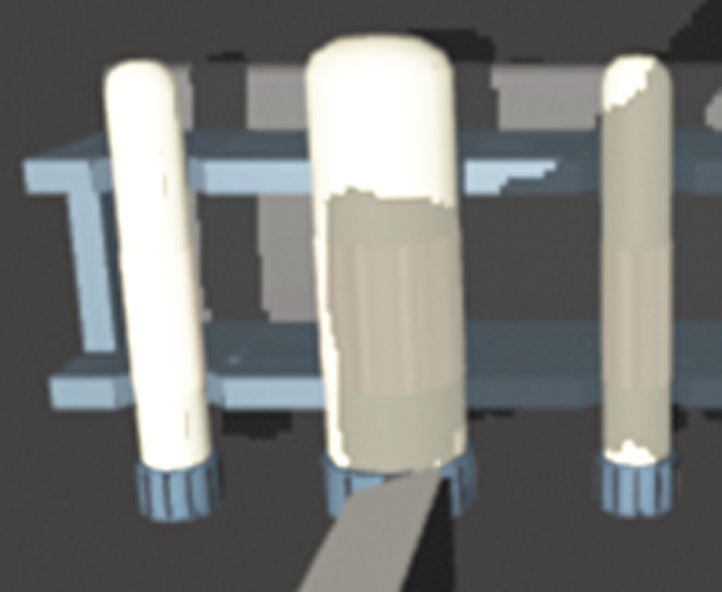

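View pics/w3b.png

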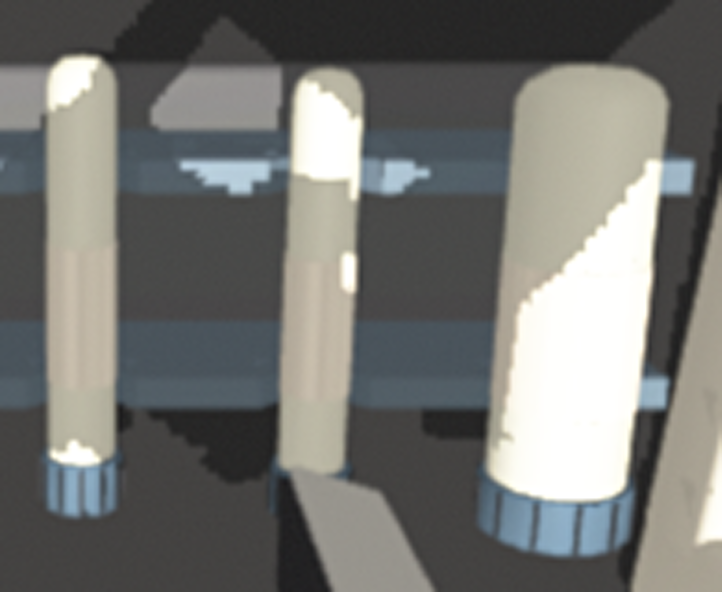

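```bash
cat > tub.py <<'E'
from tyre import *
def tubepoly(c,p,r,z):
    x,y,th=p;Rz=np.array([[np.cos(th),-np.sin(th),0],[np.sin(th),np.cos(th),0],[0,0,1]]);o=[]
    for x0,x1,rr in((-58+r*.5,44,r),(44,58,r+2)):
        pts=np.vstack([np.c_[np.full(40,d),rr*np.cos(a),rr*np.sin(a)] for d in(x0,x1)])
        o.append(cv2.convexHull(proj(c,pts@Rz.T+[x,y,z]).astype(np.float32)))
    o.append(proj(c,np.array([[-58,0,0]])@Rz.T+[x,y,z]).astype(np.float32)[:,None])
    return o
def overlay(c,tubes,name,box,f):
    o=cv2.resize(c["color"],None,fx=f,fy=f,interpolation=cv2.INTER_CUBIC)
    for p,r,z in tubes:
        for q in tubepoly(c,p,r,z):
            if len(q)==1: cv2.circle(o,tuple(int(k) for k in (q[0,0]+.5)*f),3,(0,0,255),-1)
            else: cv2.polylines(o,[np.int32((q+.5)*f-.5)],True,(0,200,0),1)
    u0,v0,u1,v1=[int(b*f) for b in box];cv2.imwrite(f"pics/{name}.png",o[v0:v1,u0:u1])
E
python3 - <<'E'
from tub import *
c=load("w3.npz")
y=.033
T=[((484.5,-172.6,y),17,74),((486.9,-232.6,y),8.5,62),((486,-292.7,y),8.5,62),((483.1,-352.9,y),17,74),((491.5,-412.8,y),8.5,62)]
overlay(c,T,"ov1",(165,150,505,310),2.35)
E
```

```text
(no output)
```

View pics/ov1.png

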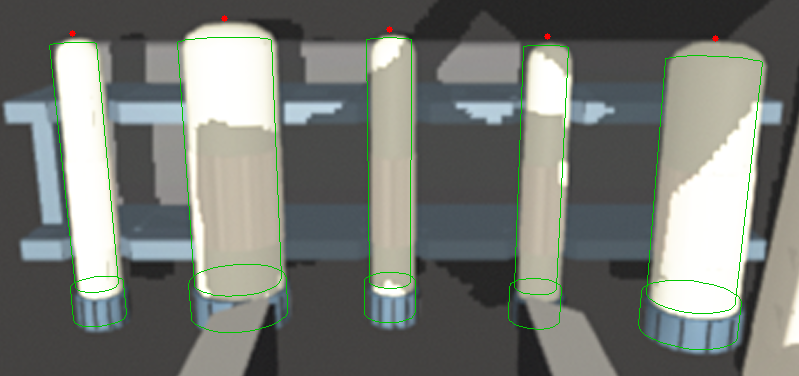

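jog_arm(series=[0, 0, 0, 0.008, 0.1185, 0, 0.1, 0, 0, 0, 0.008, 0.1185, 0, 0.1, 0, 0, 0, 0.008, 0.1185, 0, 0.1, 0, 0, 0, 0.008, 0.1185, -0.03, 0.1, 0, 0, 0, 0.008, 0.1185, -0.07, 0.1, 0, 0, 0, 0.008, 0.1185, -0.11, 0.1, 0, 0, 0, 0.008, 0.1185, -0.14, 0.1, 0, 0, 0, 0.008, 0.1185, -0.16, 0.1, 0, 0, 0, 0.008, 0.1185, -0.17, 0.1, 0, 0, 0, 0.008, 0.1185, -0.17, 0.1, 0, 0, 0, 0.008, 0.1185, -0.17, 0.1], squeeze=15)

```text
clock: 4.97
eef_pos: [487.6, -172.4, 81.3]
eef_rot: [-0.461, 1.569, -0.431]
wrist_force: [0.4, -0.0, 0.1]
finger_gap: 52.1
```

```bash
python3 shot.py w4
```

```text
4.975 [ 487.6 -172.4   81.3] [-0.461  1.569 -0.431] [-0.41  0.4   1.75 -0.    0.99 -2.01] 52.1 [ 0.4 -0.   0.1] tooly 1.601
```

View pics/w4.png

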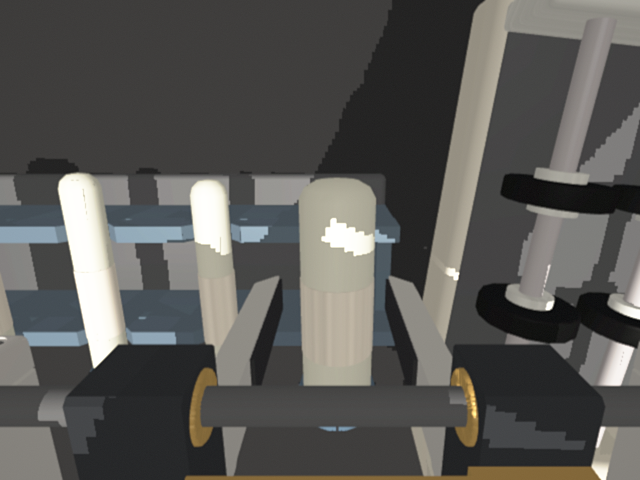

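jog_arm(series=[0, 0, 0, 0, 0, 0, -1, 0, 0, 0, 0, 0, 0, -1, 0, 0, 0, 0, 0, 0, -1, 0, 0, 0, 0, 0, 0, -1, 0, 0, 0, 0, 0, 0, -1, 0, 0, 0, 0, 0, 0.02, -1, 0, 0, 0, 0, 0, 0.05, -1, 0, 0, 0, 0, 0, 0.09, -1, 0, 0, 0, 0, 0, 0.12, -1, 0, 0, 0, 0, 0, 0.12, -1], squeeze=15)

```text
clock: 6.28
eef_pos: [487.8, -172.5, 202.4]
eef_rot: [-0.442, 1.567, -0.412]
wrist_force: [-0.2, -0.2, -0.9]
finger_gap: 33.4
```

```bash
python3 shot.py w5
python3 - <<'E'
from tub import *
c=load("w5.npz");t=load("w5.npz")
overlay(c,[((487,-172.4,.030),17,194.4)],"ov2",(200,100,460,420),1.8)
E
```

```text
6.275 [ 487.8 -172.5  202.4] [-0.442  1.567 -0.412] [-0.41  0.24  1.64 -0.    1.25 -2.01] 33.4 [-0.2 -0.2 -0.9] tooly 1.601
```

View pics/ov2.png

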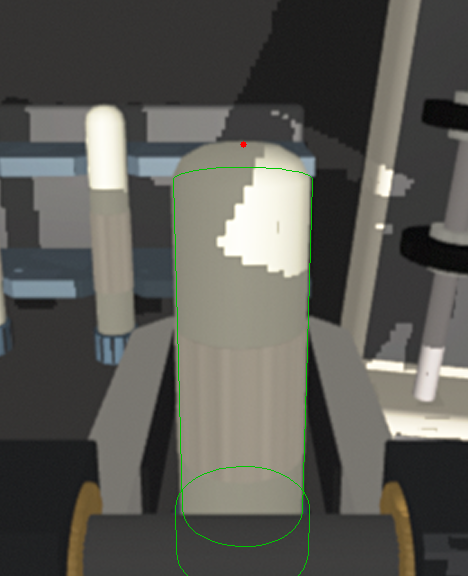

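jog_arm(series=[0, 0, 0, 0.001, 0.03, 0, -1, 0, 0, 0.005, 0.003, 0.08, 0, -1, 0, 0, 0.005, 0.005, 0.14, 0, -1, 0, 0, 0.01, 0.007, 0.2, 0, -1, 0, 0, 0.01, 0.009, 0.26, 0, -1, 0, 0, 0.018, 0.011, 0.32, 0, -1, 0, 0, 0.018, 0.013, 0.38, 0, -1, 0, 0, 0.018, 0.015, 0.44, 0, -1, 0, 0, 0.018, 0.016, 0.475, 0, -1, 0, 0, 0.018, 0.016, 0.494, 0, -1, 0, 0, 0.018, 0.016, 0.494, -0.02, -1, 0, 0, 0.018, 0.016, 0.494, -0.05, -1, 0, 0, 0.018, 0.016, 0.494, -0.07, -1, 0, 0, 0.018, 0.016, 0.494, -0.075, -1, 0, 0, 0.018, 0.016, 0.494, -0.075, -1])

```text
clock: 8.2
eef_pos: [503.3, 321.4, 125.5]
eef_rot: [-2.588, 1.571, -2.54]
wrist_force: [-0.6, 0.5, -0.3]
finger_gap: 33.5
```

```bash
python3 shot.py w6
python3 - <<'E'
from tub import *
c=load("w6.npz")
from cell import manip
t=manip.camera("top");np.savez("top1.npz",**t)
overlay(c,[((502.7,322,.048),17,118)],"ov3",(100,50,600,430),1.5)
overlay(t,[((502.7,322,.048),17,118)],"ov3t",(100,220,260,370),4)
E
```

```text
8.2 [503.3 321.4 125.5] [-2.588  1.571 -2.54 ] [ 0.51  0.5   1.49 -0.    1.16 -1.11] 33.5 [-0.6  0.5 -0.3] tooly 1.6185
```

View pics/ov3.png

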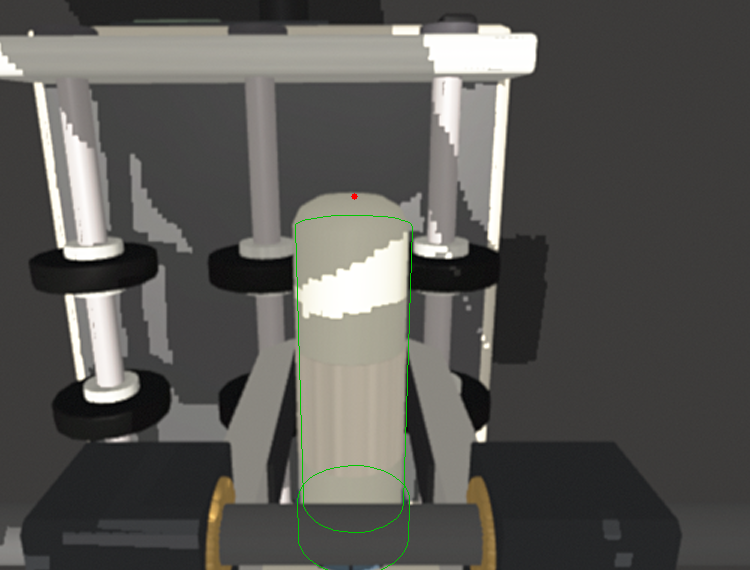

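View pics/ov3t.png

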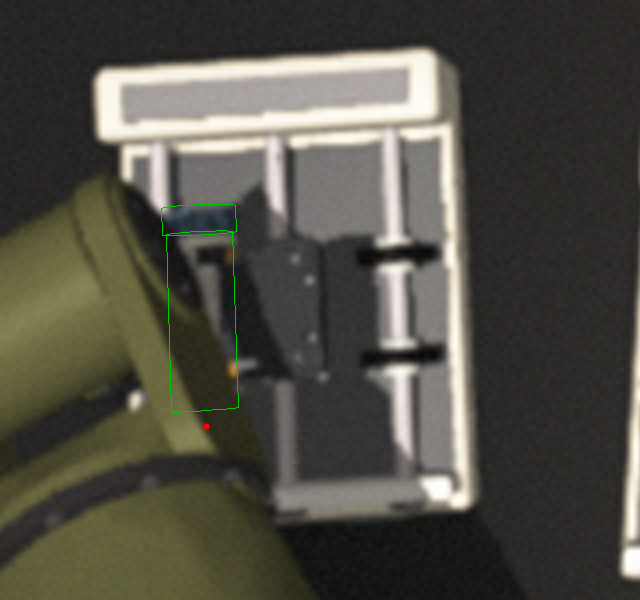

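jog_arm(series=[0, 0, 0, 0, 0, -0.008, -1, 0, 0, 0, 0, 0, -0.013, -1, 0, 0, 0, 0, 0, -0.017, -1, 0, 0, 0, 0, 0, -0.019, -1, 0, 0, 0, 0, 0, -0.019, -1, 0, 0, 0, 0, 0, -0.019, -1])

```text
clock: 9.05
eef_pos: [503.0, 322.1, 106.7]
eef_rot: [1.302, 1.57, 1.35]
wrist_force: [-3.2, 3.8, 1.8]
finger_gap: 33.7
```

jog_arm(series=[0, 0, 0, 0, 0.0005, -0.0005, -1, 0, 0, 0, 0, 0.0005, -0.0005, -1, 0, 0, 0, 0, 0.0005, -0.0005, -0.2, 0, 0, 0, 0, 0.0005, -0.0005, -0.1, 0, 0, 0, 0, 0.0005, -0.0005, 0, 0, 0, 0, 0, 0.0005, -0.0005, 0, 0, 0, 0, 0, 0.0005, 0.01, 0, 0, 0, 0, 0, 0.0005, 0.04, 0, 0, 0, 0, 0, 0.0005, 0.09, 0, 0, 0, 0, 0, 0.0005, 0.144, 0.1, 0, 0, 0, 0, 0.0005, 0.144, 0.1, 0, 0, 0, 0, 0.0005, 0.144, 0.1])

```text
clock: 10.55
eef_pos: [502.9, 322.1, 250.1]
eef_rot: [-2.655, 1.57, -2.607]
wrist_force: [-0.3, -0.0, -0.1]
finger_gap: 51.8
```

```bash
python3 shot.py w7
python3 - <<'E'
from tub import *
c=load("w7.npz")
overlay(c,[((502.7,322,.048),17,99.3)],"ov4",(200,100,460,400),2)
E
```

```text
10.55 [502.9 322.1 250.1] [-2.655  1.57  -2.607] [ 0.51  0.39  1.34 -0.    1.41 -1.11] 51.8 [-0.3 -0.  -0.1] tooly 1.619
```

View pics/ov4.png

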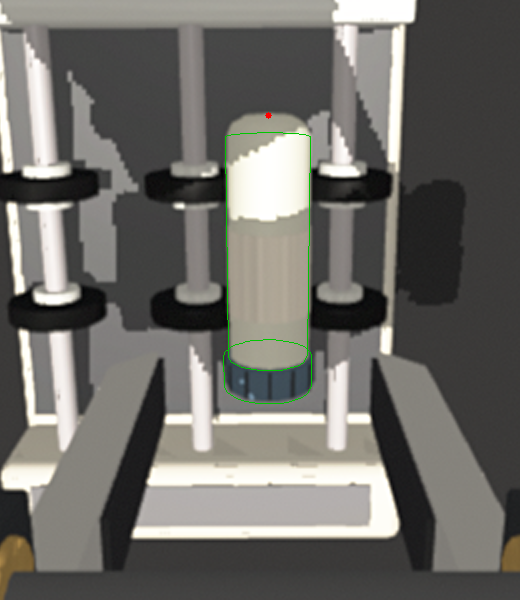

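jog_arm(series=[0, 0, -0.015, -0.017, -0.6747, 0, 0.1, 0, 0, -0.015, -0.017, -0.6747, 0, 0.1, 0, 0, -0.015, -0.017, -0.6747, 0, 0.1, 0, 0, -0.015, -0.017, -0.6747, 0, 0.1, 0, 0, -0.015, -0.017, -0.6747, 0, 0.1, 0, 0, -0.015, -0.017, -0.6747, 0, 0.1, 0, 0, -0.015, -0.017, -0.6747, 0, 0.1, 0, 0, -0.015, -0.017, -0.6747, 0, 0.1, 0, 0, -0.015, -0.017, -0.6747, 0, 0.1, 0, 0, -0.015, -0.017, -0.6747, 0, 0.1, 0, 0, -0.015, -0.017, -0.6747, 0, 0.1, 0, 0, -0.015, -0.017, -0.6747, 0, 0.1, 0, 0, -0.015, -0.017, -0.6747, 0, 0.1, 0, 0, -0.015, -0.017, -0.6747, 0, 0.1, 0, 0, -0.015, -0.017, -0.6747, 0, 0.1])

```text
clock: 12.48
eef_pos: [486.4, -351.5, 250.7]
eef_rot: [-0.704, 1.571, -0.669]
wrist_force: [0.0, 0.3, 0.7]
finger_gap: 51.6
```

```bash
python3 shot.py w8
python3 - <<'E'
from tub import *
c=load("w8.npz")
y=.033
T=[((488.4,-232,y),8.5,62),((487.5,-292.2,y),8.5,62),((485.8,-352.4,y),17,74),((492.5,-412.6,y),8.5,62)]
overlay(c,T,"ov5",(215,145,485,310),2.95)
E
```

```text
12.475 [ 486.4 -351.5  250.7] [-0.704  1.571 -0.669] [-0.69  0.4   1.33  0.    1.41 -2.29] 51.6 [0.  0.3 0.7] tooly 1.6053
```

View pics/ov5.png

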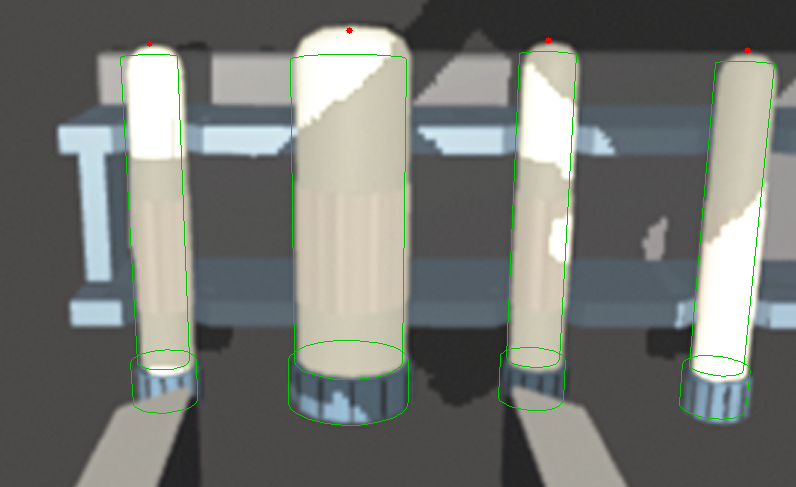

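jog_arm(series=[0, 0, 0, 0, 0.0007, -0.03, 0.1, 0, 0, 0, 0, 0.0007, -0.07, 0.1, 0, 0, 0, 0, 0.0007, -0.11, 0.1, 0, 0, 0, 0, 0.0007, -0.14, 0.1, 0, 0, 0, 0, 0.0007, -0.16, 0.1, 0, 0, 0, 0, 0.0007, -0.17, 0.1, 0, 0, 0, 0, 0.0007, -0.17, 0.1, 0, 0, 0, 0, 0.0007, -0.17, -1, 0, 0, 0, 0, 0.0007, -0.17, -1, 0, 0, 0, 0, 0.0007, -0.17, -1, 0, 0, 0, 0, 0.0007, -0.17, -1, 0, 0, 0, 0, 0.0007, -0.17, -1, 0, 0, 0, 0, 0.0007, -0.15, -1, 0, 0, 0, 0, 0.0007, -0.12, -1, 0, 0, 0, 0, 0.0007, -0.08, -1, 0, 0, 0, 0, 0.0007, -0.05, -1, 0, 0, 0, 0, 0.0007, -0.05, -1])

```text
clock: 14.65
eef_pos: [486.7, -352.2, 202.9]
eef_rot: [-0.721, 1.566, -0.688]
wrist_force: [0.0, -0.1, -2.1]
finger_gap: 33.8
```

```bash
python3 shot.py w9
python3 - <<'E'
from tub import *
c=load("w9.npz")
overlay(c,[((485.8,-351.7,.033),17,194)],"ov6",(200,100,460,420),1.8)
E
```

```text
14.65 [ 486.7 -352.2  202.9] [-0.721  1.566 -0.688] [-0.69  0.43  1.4  -0.    1.31 -2.29] 33.8 [ 0.  -0.1 -2.1] tooly 1.604
```

View pics/ov6.png

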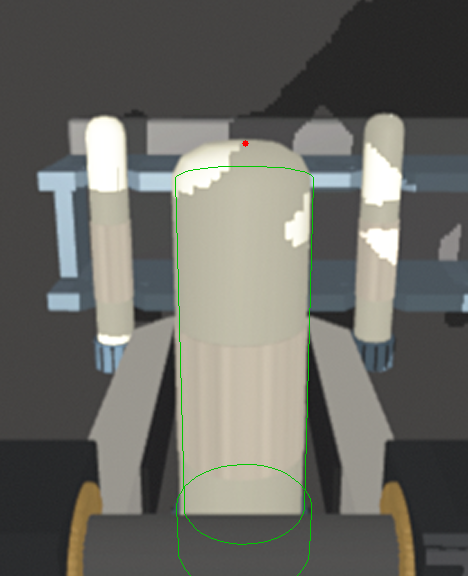

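jog_arm(series=[0, 0, 0, 0.001, 0.03, 0, -1, 0, 0, 0.005, 0.003, 0.08, 0, -1, 0, 0, 0.005, 0.005, 0.14, 0, -1, 0, 0, 0.01, 0.007, 0.2, 0, -1, 0, 0, 0.01, 0.009, 0.26, 0, -1, 0, 0, 0.015, 0.011, 0.32, 0, -1, 0, 0, 0.015, 0.013, 0.38, 0, -1, 0, 0, 0.015, 0.015, 0.44, 0, -1, 0, 0, 0.015, 0.017, 0.5, 0, -1, 0, 0, 0.015, 0.019, 0.56, 0, -1, 0, 0, 0.015, 0.02, 0.595, 0, -1, 0, 0, 0.015, 0.02, 0.61, 0, -1, 0, 0, 0.015, 0.02, 0.61, -0.02, -1, 0, 0, 0.015, 0.02, 0.61, -0.05, -1, 0, 0, 0.015, 0.02, 0.61, -0.07, -1, 0, 0, 0.015, 0.02, 0.61, -0.075, -1, 0, 0, 0.015, 0.02, 0.61, -0.075, -1])

```text
clock: 16.82
eef_pos: [506.2, 257.8, 125.5]
eef_rot: [-2.601, 1.57, -2.553]
wrist_force: [0.4, -0.1, -0.2]
finger_gap: 33.6
```

jog_arm(series=[0, 0, 0, 0, 0, -0.008, -1, 0, 0, 0, 0, 0, -0.013, -1, 0, 0, 0, 0, 0, -0.017, -1, 0, 0, 0, 0, 0, -0.019, -1, 0, 0, 0, 0, 0, -0.0193, -1, 0, 0, 0, 0, 0, -0.0193, -1])

```text
clock: 17.58
eef_pos: [506.1, 258.6, 106.5]
eef_rot: [1.13, 1.57, 1.179]
wrist_force: [-3.6, 3.8, 3.4]
finger_gap: 33.4
```

jog_arm(series=[0, 0, 0, 0, 0.0005, -0.0003, -1, 0, 0, 0, 0, 0.0005, -0.0003, -1, 0, 0, 0, 0, 0.0005, -0.0003, -0.2, 0, 0, 0, 0, 0.0005, -0.0003, -0.1, 0, 0, 0, 0, 0.0005, -0.0003, 0, 0, 0, 0, 0, 0.0005, -0.0003, 0, 0, 0, 0, 0, 0.0005, 0.01, 0, 0, 0, 0, 0, 0.0005, 0.04, 0, 0, 0, 0, 0, 0.0005, 0.09, 0, 0, 0, 0, 0, 0.0005, 0.144, 0.1, 0, 0, 0, 0, 0.0005, 0.144, 0.1, 0, 0, 0, 0, 0.0005, 0.144, 0.1])

```text
clock: 19.08
eef_pos: [505.9, 258.7, 249.8]
eef_rot: [-2.685, 1.57, -2.637]
wrist_force: [-0.4, -0.1, -0.5]
finger_gap: 51.4
```

```bash
python3 shot.py w10
python3 - <<'E'
from tub import *
c=load("w10.npz")
overlay(c,[((502.7,322,.048),17,99.3),((505.7,258,.048),17,99.3)],"ov7",(180,100,500,400),2)
E
```

```text
19.075 [505.9 258.7 249.8] [-2.685  1.57  -2.637] [ 0.41  0.32  1.43 -0.    1.39 -1.21] 51.4 [-0.4 -0.1 -0.5] tooly 1.619
```

View pics/ov7.png

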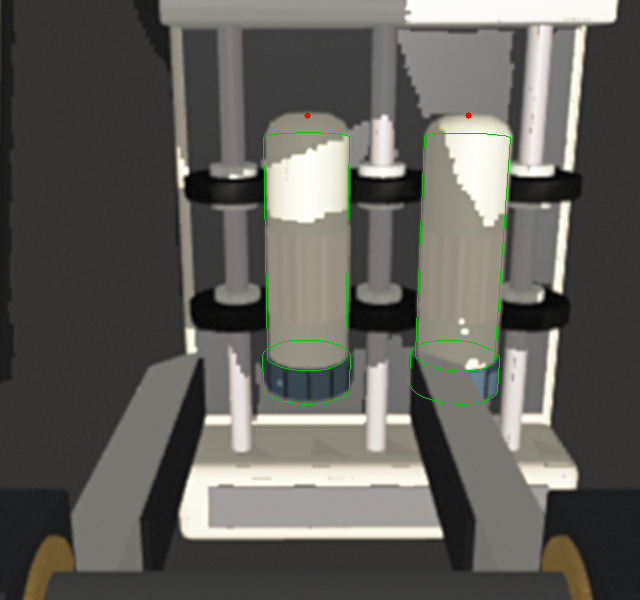

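jog_arm(series=[0, 0, -0.015, -0.0166, -0.4908, 0, -0.15, 0, 0, -0.015, -0.0166, -0.4908, 0, -0.15, 0, 0, -0.015, -0.0166, -0.4908, 0, -0.15, 0, 0, -0.015, -0.0166, -0.4908, 0, -0.15, 0, 0, -0.015, -0.0166, -0.4908, 0, -0.15, 0, 0, -0.015, -0.0166, -0.4908, 0, -0.15, 0, 0, -0.015, -0.0166, -0.4908, 0, -0.15, 0, 0, -0.015, -0.0166, -0.4908, 0, -0.15, 0, 0, -0.015, -0.0166, -0.4908, 0, -0.15, 0, 0, -0.015, -0.0166, -0.4908, 0, -0.15, 0, 0, -0.015, -0.0166, -0.4908, 0, -0.15, 0, 0, -0.015, -0.0166, -0.4908, 0, -0.15])

```text
clock: 20.62
eef_pos: [489.7, -231.1, 250.2]
eef_rot: [0.397, 1.571, 0.432]
wrist_force: [-0.9, -0.5, -0.2]
finger_gap: 39.6
```

```bash
python3 shot.py w11
python3 - <<'E'
from tub import *
c=load("w11.npz")
y=.033
T=[((489.5,-232,y),8.5,62),((488,-292.2,y),8.5,62),((493.5,-412.2,y),8.5,62)]
overlay(c,T,"ov8",(110,145,380,310),2.95)
E
```

```text
20.625 [ 489.7 -231.1  250.2] [0.397 1.571 0.432] [-0.51  0.26  1.51  0.    1.37 -2.11] 39.6 [-0.9 -0.5 -0.2] tooly 1.6054
```

View pics/ov8.png

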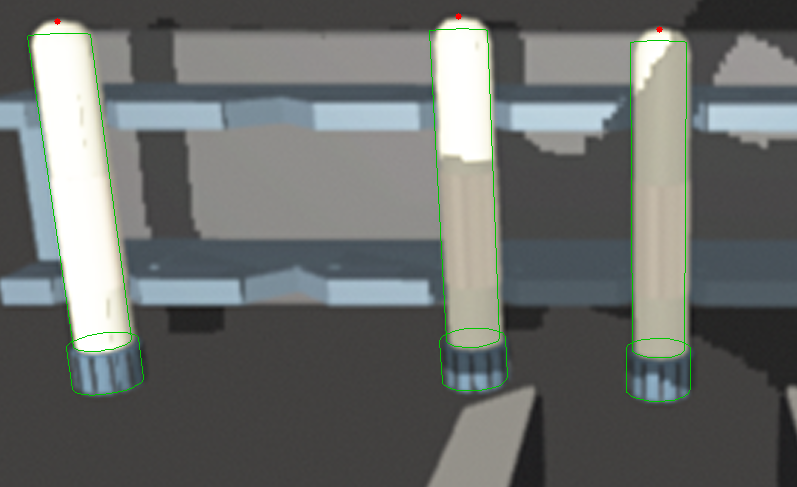

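jog_arm(series=[0, 0, 0, 0, 0.0003, -0.03, -0.15, 0, 0, 0, 0, 0.0003, -0.07, -0.15, 0, 0, 0, 0, 0.0003, -0.11, -0.15, 0, 0, 0, 0, 0.0003, -0.15, -0.15, 0, 0, 0, 0, 0.0003, -0.17, -0.15, 0, 0, 0, 0, 0.0003, -0.1785, -0.15, 0, 0, 0, 0, 0.0003, -0.1785, -0.15, 0, 0, 0, 0, 0.0003, -0.1785, -1, 0, 0, 0, 0, 0.0003, -0.1785, -1, 0, 0, 0, 0, 0.0003, -0.1785, -1, 0, 0, 0, 0, 0.0003, -0.1785, -1, 0, 0, 0, 0, 0.0003, -0.1785, -1, 0, 0, 0, 0, 0.0003, -0.1785, -1], squeeze=10)

```text
clock: 22.3
eef_pos: [489.7, -231.1, 72.2]
eef_rot: [1.088, 1.57, 1.121]
wrist_force: [-0.7, 6.3, 4.9]
finger_gap: 16.6
```

jog_arm(series=[0, 0, 0, 0, 0, 0.02, -1, 0, 0, 0, 0, 0, 0.05, -1, 0, 0, 0, 0, 0, 0.09, -1, 0, 0, 0, 0, 0, 0.12, -1, 0, 0, 0, 0, 0, 0.12, -1])

```text
clock: 22.92
eef_pos: [490.2, -232.1, 193.9]
eef_rot: [-0.546, 1.567, -0.513]
wrist_force: [0.0, 0.7, -0.6]
finger_gap: 16.7
```

```bash
python3 shot.py w12
python3 - <<'E'
from tub import *
c=load("w12.npz")
overlay(c,[((489.5,-231.7,.033),8.5,182)],"ov9",(200,100,460,420),1.8)
E
```

```text
22.925 [ 490.2 -232.1  193.9] [-0.546  1.567 -0.513] [-0.51  0.31  1.58 -0.    1.25 -2.11] 16.7 [ 0.   0.7 -0.6] tooly 1.604
```

View pics/ov9.png

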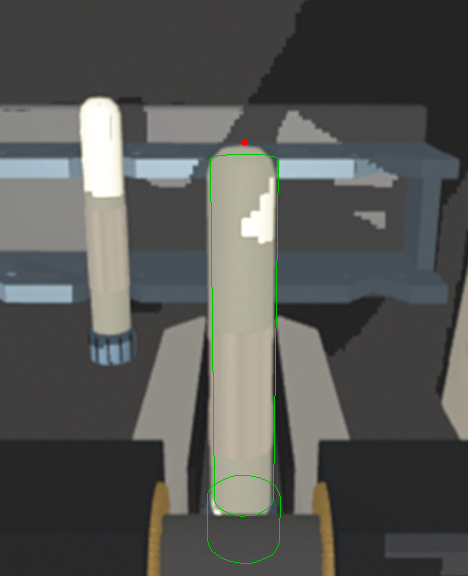

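jog_arm(series=[0, 0, -0.01, -0.002, 0.03, 0, -1, 0, 0, -0.03, -0.006, 0.08, 0, -1, 0, 0, -0.06, -0.012, 0.14, 0, -1, 0, 0, -0.09, -0.018, 0.2, 0, -1, 0, 0, -0.1035, -0.022, 0.25, 0, -1, 0, 0, -0.1035, -0.023, 0.2755, 0, -1, 0, 0, -0.1035, -0.023, 0.2755, -0.01, -1, 0, 0, -0.1035, -0.023, 0.2755, -0.04, -1, 0, 0, -0.1035, -0.023, 0.2755, -0.06, -1, 0, 0, -0.1035, -0.023, 0.2755, -0.067, -1, 0, 0, -0.1035, -0.023, 0.2755, -0.067, -1, 0, 0, -0.1035, -0.023, 0.2755, -0.067, -1])

```text
clock: 24.48
eef_pos: [466.8, 43.5, 125.2]
eef_rot: [0.074, 1.57, 0.004]
wrist_force: [0.7, 0.3, -0.8]
finger_gap: 16.7
```

```bash
python3 shot.py w13
python3 - <<'E'
from tub import *
c=load("w13.npz")
overlay(c,[((466.3,43.9,-.0705),8.5,114.8)],"ov10",(100,50,600,430),1.5)
E
```

```text
24.475 [466.8  43.5 125.2] [0.074 1.57  0.004] [ 0.01  0.23  1.85 -0.    1.05 -1.49] 16.7 [ 0.7  0.3 -0.8] tooly 1.5002
```

View pics/ov10.png

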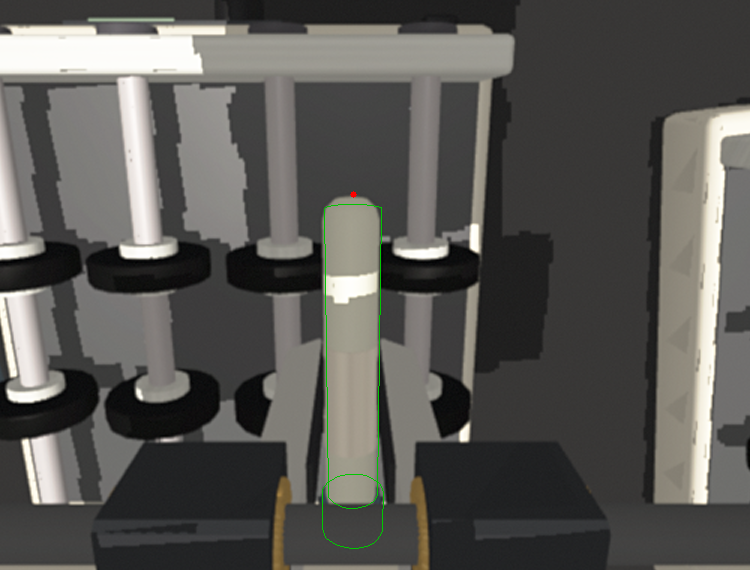

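Well aligned over the +y gap. Lower, release narrowly and rise.

jog_arm(series=[0, 0, 0, 0, 0, -0.008, -1, 0, 0, 0, 0, 0, -0.013, -1, 0, 0, 0, 0, 0, -0.017, -1, 0, 0, 0, 0, 0, -0.019, -1, 0, 0, 0, 0, 0, -0.0203, -1, 0, 0, 0, 0, 0, -0.0203, -1])

```text
clock: 25.28
eef_pos: [466.6, 44.2, 104.6]
eef_rot: [1.318, 1.57, 1.248]
wrist_force: [-1.9, 4.0, 4.0]
finger_gap: 16.5
```

jog_arm(series=[0, 0, 0, 0, 0, 0, -0.55, 0, 0, 0, 0, 0, 0, -0.45, 0, 0, 0, 0, 0, 0, -0.36, 0, 0, 0, 0, 0, 0, -0.36, 0, 0, 0, 0, 0, 0.01, -0.36, 0, 0, 0, 0, 0, 0.04, -0.36, 0, 0, 0, 0, 0, 0.09, -0.36, 0, 0, 0, 0, 0, 0.146, -0.15, 0, 0, 0, 0, 0, 0.146, -0.15, 0, 0, 0, 0, 0, 0.146, -0.15])

```text
clock: 26.52
eef_pos: [466.3, 43.8, 250.1]
eef_rot: [-2.902, 1.571, -2.972]
wrist_force: [-0.3, -0.1, -1.0]
finger_gap: 39.9
```

```bash
python3 shot.py w14
python3 - <<'E'
from tub import *
c=load("w14.npz")
overlay(c,[((466.3,43.9,-.0705),8.5,94.5)],"ov11",(200,100,480,400),2)
E
```

```text
26.525 [466.3  43.8 250.1] [-2.902  1.571 -2.972] [ 0.02  0.1   1.7  -0.    1.34 -1.49] 39.9 [-0.3 -0.1 -1. ] tooly 1.5005
```

View pics/ov11.png

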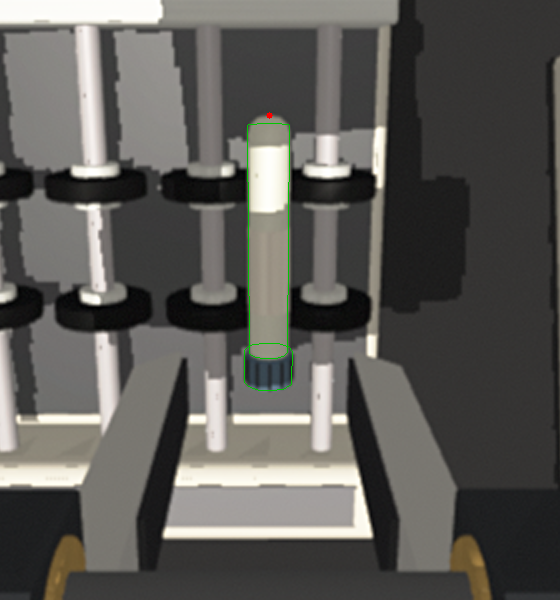

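jog_arm(series=[0, 0, 0.1035, 0.0215, -0.3358, 0, -0.15, 0, 0, 0.1035, 0.0215, -0.3358, 0, -0.15, 0, 0, 0.1035, 0.0215, -0.3358, 0, -0.15, 0, 0, 0.1035, 0.0215, -0.3358, 0, -0.15, 0, 0, 0.1035, 0.0215, -0.3358, 0, -0.15, 0, 0, 0.1035, 0.0215, -0.3358, 0, -0.15, 0, 0, 0.1035, 0.0215, -0.3358, 0, -0.15, 0, 0, 0.1035, 0.0215, -0.3358, 0, -0.15, 0, 0, 0.1035, 0.0215, -0.3358, -0.03, -0.15, 0, 0, 0.1035, 0.0215, -0.3358, -0.07, -0.15, 0, 0, 0.1035, 0.0215, -0.3358, -0.11, -0.15, 0, 0, 0.1035, 0.0215, -0.3358, -0.15, -0.15, 0, 0, 0.1035, 0.0215, -0.3358, -0.17, -0.15, 0, 0, 0.1035, 0.0215, -0.3358, -0.1787, -0.15, 0, 0, 0.1035, 0.0215, -0.3358, -0.1787, -0.15])

```text
clock: 28.45
eef_pos: [488.2, -291.4, 71.9]
eef_rot: [1.458, 1.571, 1.492]
wrist_force: [0.4, 0.3, 0.4]
finger_gap: 39.9
```

```bash
python3 shot.py w15
```

```text
28.45 [ 488.2 -291.4   71.9] [1.458 1.571 1.492] [-0.6   0.51  1.61  0.    1.02 -2.21] 39.9 [0.4 0.3 0.4] tooly 1.6048
```

View pics/w15.png

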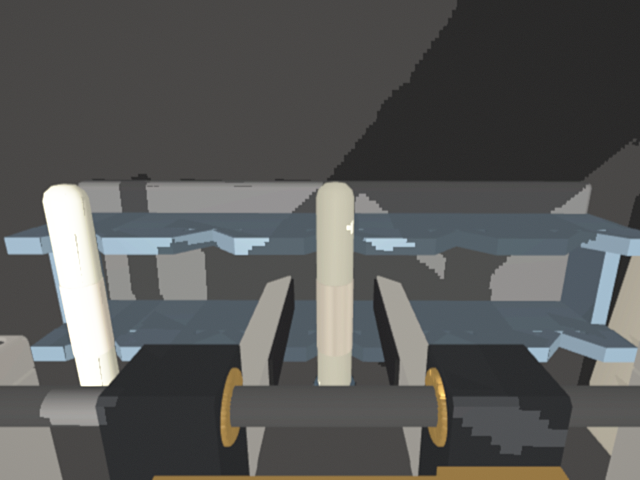

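The slim tube (u≈335) is centred between the fingers (u 293–376). Close and lift.

jog_arm(series=[0, 0, 0, 0, 0, 0, -1, 0, 0, 0, 0, 0, 0, -1, 0, 0, 0, 0, 0, 0, -1, 0, 0, 0, 0, 0, 0, -1, 0, 0, 0, 0, 0, 0, -1, 0, 0, 0, 0, 0, 0, -1, 0, 0, 0, 0, 0, 0.02, -1, 0, 0, 0, 0, 0, 0.05, -1, 0, 0, 0, 0, 0, 0.09, -1, 0, 0, 0, 0, 0, 0.12, -1, 0, 0, 0, 0, 0, 0.12, -1])

```text
clock: 29.88
eef_pos: [488.7, -292.5, 193.9]
eef_rot: [-0.633, 1.567, -0.6]
wrist_force: [-0.8, -0.1, -0.2]
finger_gap: 16.7
```

jog_arm(series=[0, 0, -0.01, -0.002, 0.03, 0, -1, 0, 0, -0.03, -0.007, 0.08, 0, -1, 0, 0, -0.06, -0.013, 0.14, 0, -1, 0, 0, -0.09, -0.019, 0.2, 0, -1, 0, 0, -0.1035, -0.023, 0.26, 0, -1, 0, 0, -0.1035, -0.025, 0.286, 0, -1, 0, 0, -0.1035, -0.025, 0.286, -0.01, -1, 0, 0, -0.1035, -0.025, 0.286, -0.04, -1, 0, 0, -0.1035, -0.025, 0.286, -0.06, -1, 0, 0, -0.1035, -0.025, 0.286, -0.067, -1, 0, 0, -0.1035, -0.025, 0.286, -0.067, -1, 0, 0, -0.1035, -0.025, 0.286, -0.067, -1])

```text
clock: 31.38
eef_pos: [463.3, -6.3, 125.2]
eef_rot: [-0.058, 1.57, -0.128]
wrist_force: [0.7, -0.3, -0.3]
finger_gap: 16.6
```

```bash
python3 shot.py w16
python3 - <<'E'
from tub import *
c=load("w16.npz")
overlay(c,[((462.8,-6,-.0705),8.5,114.8)],"ov12",(100,50,600,430),1.5)
E
```

```text
31.375 [463.3  -6.3 125.2] [-0.058  1.57  -0.128] [-0.09  0.22  1.87 -0.    1.05 -1.59] 16.6 [ 0.7 -0.3 -0.3] tooly 1.5001
```

View pics/ov12.png

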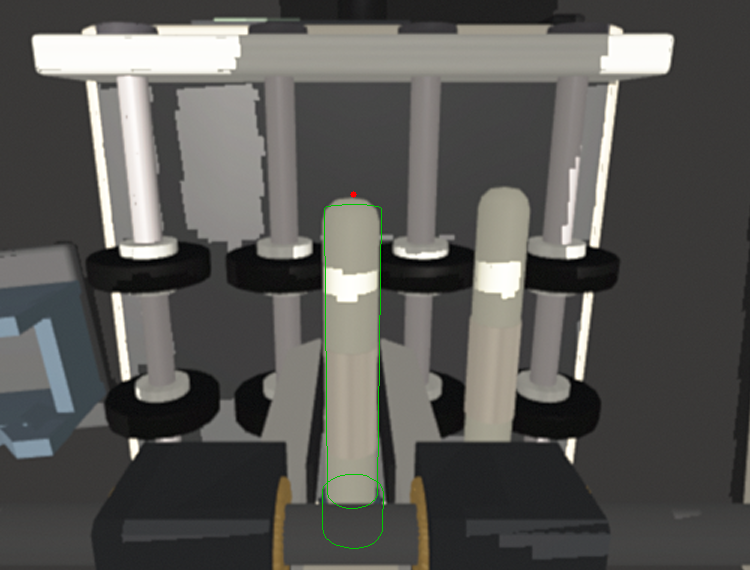

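jog_arm(series=[0, 0, 0, 0, 0, -0.008, -1, 0, 0, 0, 0, 0, -0.013, -1, 0, 0, 0, 0, 0, -0.017, -1, 0, 0, 0, 0, 0, -0.019, -1, 0, 0, 0, 0, 0, -0.0203, -1, 0, 0, 0, 0, 0, -0.0203, -1, 0, 0, 0, 0, 0, -0.0203, -0.55, 0, 0, 0, 0, 0, -0.0203, -0.45, 0, 0, 0, 0, 0, -0.0203, -0.36, 0, 0, 0, 0, 0, -0.0203, -0.36, 0, 0, 0, 0, 0, -0.01, -0.36, 0, 0, 0, 0, 0, 0.02, -0.36, 0, 0, 0, 0, 0, 0.07, -0.36, 0, 0, 0, 0, 0, 0.126, -0.15, 0, 0, 0, 0, 0, 0.126, -0.15, 0, 0, 0, 0, 0, 0.126, -0.15])

```text
clock: 33.42
eef_pos: [462.7, -6.0, 250.4]
eef_rot: [-2.97, 1.571, -3.04]
wrist_force: [0.2, -0.2, -0.6]
finger_gap: 40.1
```

```bash
python3 shot.py w17
python3 - <<'E'
from tub import *
c=load("w17.npz")
overlay(c,[((466.3,43.9,-.0705),8.5,94.5),((462.8,-6,-.0705),8.5,94.5)],"ov13",(180,100,500,400),2)
E
```

```text
33.425 [462.7  -6.  250.4] [-2.97   1.571 -3.04 ] [-0.09  0.08  1.72 -0.    1.34 -1.59] 40.1 [ 0.2 -0.2 -0.6] tooly 1.5005
```

View pics/ov13.png

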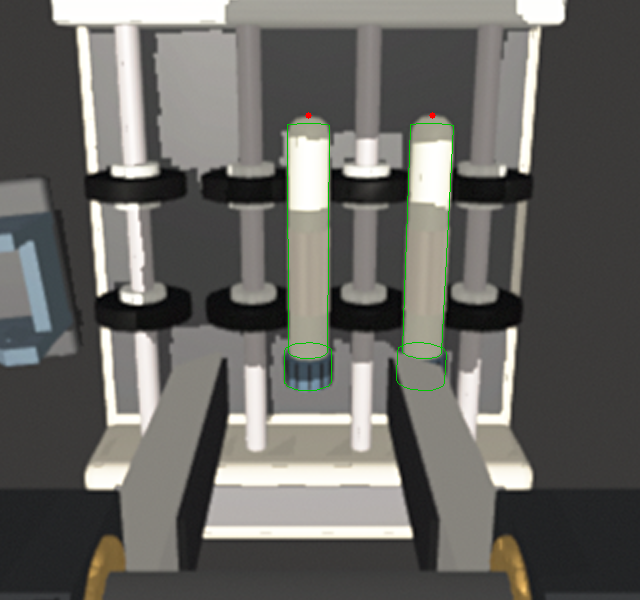

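jog_arm(series=[0, 0, 0.1035, 0.0305, -0.406, 0, -0.15, 0, 0, 0.1035, 0.0305, -0.406, 0, -0.15, 0, 0, 0.1035, 0.0305, -0.406, 0, -0.15, 0, 0, 0.1035, 0.0305, -0.406, 0, -0.15, 0, 0, 0.1035, 0.0305, -0.406, 0, -0.15, 0, 0, 0.1035, 0.0305, -0.406, 0, -0.15, 0, 0, 0.1035, 0.0305, -0.406, 0, -0.15, 0, 0, 0.1035, 0.0305, -0.406, 0, -0.15, 0, 0, 0.1035, 0.0305, -0.406, 0, -0.15, 0, 0, 0.1035, 0.0305, -0.406, -0.03, -0.15, 0, 0, 0.1035, 0.0305, -0.406, -0.07, -0.15, 0, 0, 0.1035, 0.0305, -0.406, -0.11, -0.15, 0, 0, 0.1035, 0.0305, -0.406, -0.15, -0.15, 0, 0, 0.1035, 0.0305, -0.406, -0.17, -0.15, 0, 0, 0.1035, 0.0305, -0.406, -0.179, -0.15, 0, 0, 0.1035, 0.0305, -0.406, -0.179, -0.15])

```text
clock: 35.48
eef_pos: [493.8, -412.0, 72.3]
eef_rot: [-0.758, 1.57, -0.725]
wrist_force: [0.2, 0.2, 0.3]
finger_gap: 40.2
```

```bash
python3 shot.py w18
python3 - <<'E'
from tub import *
c=load("w18.npz")
overlay(c,[((493.5,-411.8,.033),8.5,62)],"ov14",(160,130,500,420),2)
E
```

```text
35.475 [ 493.8 -412.    72.3] [-0.758  1.57  -0.725] [-0.75  0.65  1.37  0.    1.11 -2.36] 40.2 [0.2 0.2 0.3] tooly 1.6042
```

View pics/ov14.png

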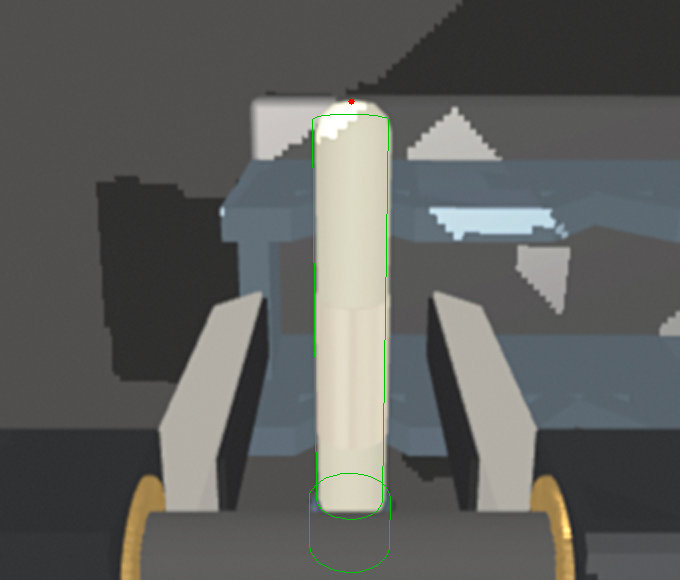

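jog_arm(series=[0, 0, 0, 0, 0.0004, 0, -1, 0, 0, 0, 0, 0.0004, 0, -1, 0, 0, 0, 0, 0.0004, 0, -1, 0, 0, 0, 0, 0.0004, 0, -1, 0, 0, 0, 0, 0.0004, 0, -1, 0, 0, 0, 0, 0.0004, 0, -1, 0, 0, 0, 0, 0.0004, 0.02, -1, 0, 0, 0, 0, 0.0004, 0.05, -1, 0, 0, 0, 0, 0.0004, 0.09, -1, 0, 0, 0, 0, 0.0004, 0.12, -1, 0, 0, 0, 0, 0.0004, 0.12, -1])

```text
clock: 36.9
eef_pos: [494.2, -412.4, 195.3]
eef_rot: [-0.806, 1.565, -0.773]
wrist_force: [0.1, 0.1, 0.7]
finger_gap: 16.7
```

jog_arm(series=[0, 0, -0.01, -0.003, 0.03, 0, -1, 0, 0, -0.03, -0.008, 0.08, 0, -1, 0, 0, -0.06, -0.014, 0.14, 0, -1, 0, 0, -0.09, -0.02, 0.2, 0, -1, 0, 0, -0.1035, -0.026, 0.26, 0, -1, 0, 0, -0.1035, -0.031, 0.32, 0, -1, 0, 0, -0.1035, -0.033, 0.347, 0, -1, 0, 0, -0.1035, -0.034, 0.3557, 0, -1, 0, 0, -0.1035, -0.034, 0.3557, -0.01, -1, 0, 0, -0.1035, -0.034, 0.3557, -0.04, -1, 0, 0, -0.1035, -0.034, 0.3557, -0.06, -1, 0, 0, -0.1035, -0.034, 0.3557, -0.067, -1, 0, 0, -0.1035, -0.034, 0.3557, -0.067, -1, 0, 0, -0.1035, -0.034, 0.3557, -0.067, -1])

```text
clock: 38.65
eef_pos: [459.9, -56.2, 125.2]
eef_rot: [-0.16, 1.57, -0.231]
wrist_force: [-0.2, 0.5, -0.3]
finger_gap: 16.4
```

```bash
python3 shot.py w19
python3 - <<'E'
from tub import *
c=load("w19.npz")
overlay(c,[((459.3,-55.9,-.0705),8.5,114.8)],"ov15",(100,50,600,430),1.5)
E
```

```text
38.65 [459.9 -56.2 125.2] [-0.16   1.57  -0.231] [-0.2   0.22  1.87 -0.    1.05 -1.7 ] 16.4 [-0.2  0.5 -0.3] tooly 1.5002
```

View pics/ov15.png

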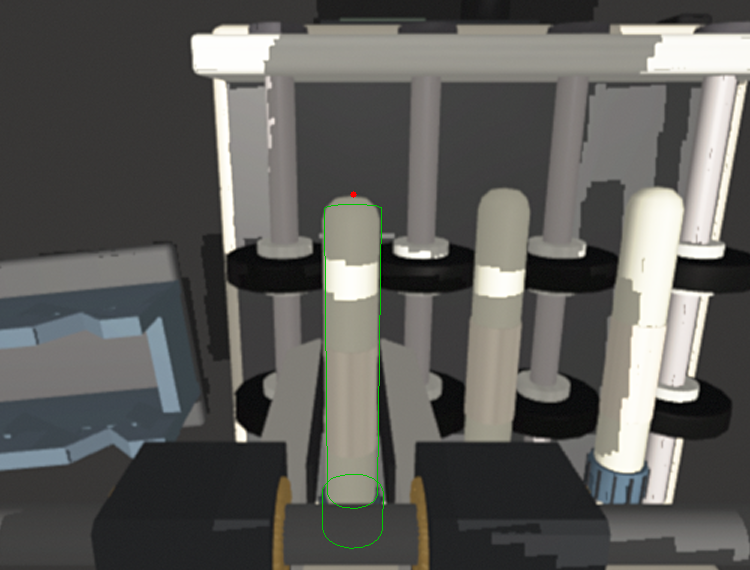

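jog_arm(series=[0, 0, 0, 0, 0, -0.008, -1, 0, 0, 0, 0, 0, -0.013, -1, 0, 0, 0, 0, 0, -0.017, -1, 0, 0, 0, 0, 0, -0.019, -1, 0, 0, 0, 0, 0, -0.0203, -1, 0, 0, 0, 0, 0, -0.0203, -1, 0, 0, 0, 0, 0, -0.0203, -0.55, 0, 0, 0, 0, 0, -0.0203, -0.45, 0, 0, 0, 0, 0, -0.0203, -0.36, 0, 0, 0, 0, 0, -0.0203, -0.36, 0, 0, 0, 0, 0, -0.01, -0.36, 0, 0, 0, 0, 0, 0.02, -0.36, 0, 0, 0, 0, 0, 0.07, -0.36, 0, 0, 0, 0, 0, 0.126, -0.15, 0, 0, 0, 0, 0, 0.126, -0.15, 0, 0, 0, 0, 0, 0.126, -0.15])

```text
clock: 40.7
eef_pos: [459.2, -55.9, 250.4]
eef_rot: [-3.076, 1.571, 3.137]
wrist_force: [-0.1, -0.2, -0.0]
finger_gap: 40.0
```

```bash
python3 shot.py w20
python3 - <<'E'
from tub import *
c=load("w20.npz")
overlay(c,[((466.3,43.9,-.0705),8.5,94.5),((462.8,-6,-.0705),8.5,94.5),((459.3,-55.9,-.0705),8.5,94.5)],"ov16",(180,100,520,400),2)
E
```

```text
40.7 [459.2 -55.9 250.4] [-3.076  1.571  3.137] [-0.2   0.08  1.72 -0.    1.34 -1.7 ] 40.0 [-0.1 -0.2 -0. ] tooly 1.5005
```

View pics/ov16.png

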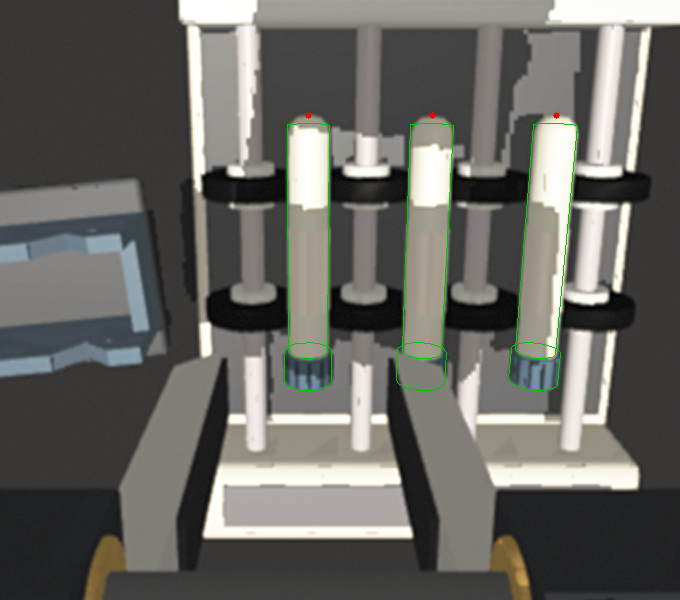

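jog_arm(series=[0, 0, 0, 0, -0.25, 0.05, 0.1, 0, 0, 0, 0, -0.25, 0.05, 0.1, 0, 0, 0, 0, -0.25, 0.05, 0.1, 0, 0, 0, 0, -0.25, 0.05, 0.1, 0, 0, 0, 0, -0.25, 0.05, 0.1, 0, 0, 0, 0, -0.25, 0.05, 0.1, 0, 0, 0, 0, -0.25, 0.05, 0.1, 0, 0, 0, 0, -0.25, 0.05, 0.1])

```text
clock: 41.75
eef_pos: [459.7, -304.9, 300.6]
eef_rot: [2.481, 1.571, 2.412]
wrist_force: [0.2, 0.2, -0.2]
finger_gap: 51.7
```

Run:
```python
from tub import *
from cell import manip
t=manip.camera("top");np.savez("top2.npz",**t)
overlay(t,[((502.7,322,.048),17,99.3),((505.7,258,.048),17,99.3),((466.3,43.9,-.0705),8.5,94.5),((462.8,-6,-.0705),8.5,94.5),((459.3,-55.9,-.0705),8.5,94.5)],"ov17",(110,140,420,375),2.5)
a=load("top0.npz")["color"][160:215,220:420].astype(int);b=t["color"][160:215,220:420].astype(int);print("bystander diff",np.abs(a-b).mean(),np.abs(a-b).max())
s=manip.camera("scene");cv2.imwrite("pics/scene2.png",s["color"])
```

```text
bystander diff 2.3734848484848485 13
```

View pics/ov17.png

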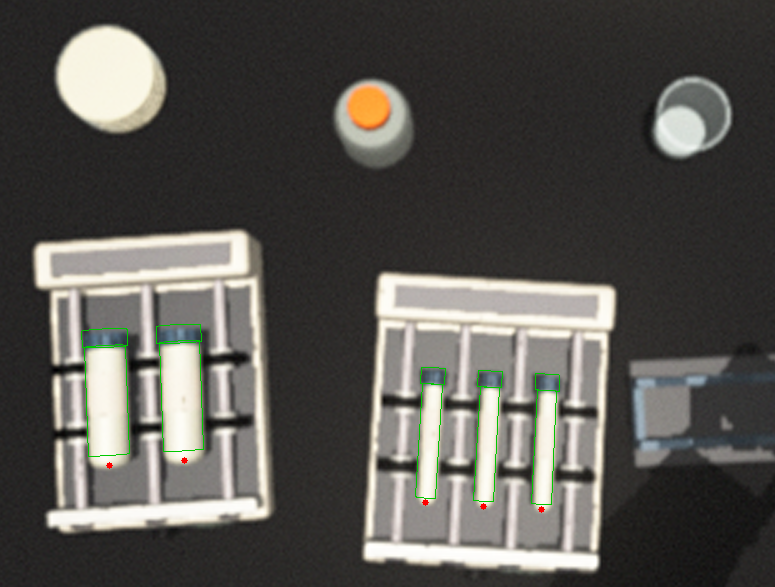

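View pics/scene2.png

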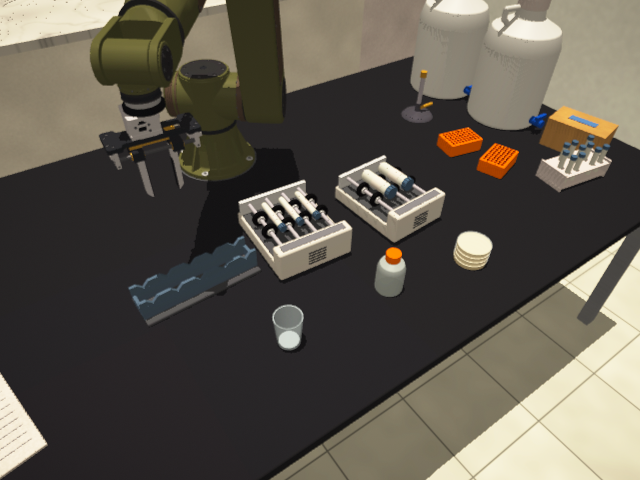

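All five tubes are seated and match the predicted outlines. The bottle and beaker haven't moved, and the arm is clear, so I'm handing in.

```bash
python3 -c "
from cell import manip
print(manip.sign_off())"
```

```text
the job is handed in; nothing more can be done
None
```

All five tubes are on the mixers and the job is handed in, at about 42 s on the robot clock. The two large tubes are in the two gaps of the wide mixer, and the three slim ones are in the three gaps of the close mixer. Each was lowered until the wrist force showed light contact (about 4–6 N on the first three, not read on the last two slim tubes) and then released with a narrow opening.

- **Centring:** In the last wrist pictures, each tube matched the outline predicted for a seated, centred tube to about 1 mm. One finger hid the cap of the second large tube and of the middle slim tube, but both showed clearly in the final top view.
- **Camera disagreement:** The top view agreed with the wrist camera to within about 2 mm. It put the wide mixer about 2 mm to one side in y, and the starting tube centres 1–3 mm off along x. I used the wrist camera values.
- **Stillness:** The tubes already placed had not moved between pictures taken seconds apart.
- **Bystanders:** The bottle and beaker looked unmoved from start to finish (image differences at noise level). The gripper was well clear of everything at hand-in.

No check failed.

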